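# Fit a colour cup to a cordless airbrush, draw it from its dock and aim it at the model

### The arm

A 6-joint arm with a two-finger parallel gripper is mounted at the origin on a cart in front of the work surface, level with it; the furniture and walls round the work are solid. World frame = base frame: x ahead of the robot, y to its left, z up, the work surface at z = 0. Lengths are in m, angles in rad, forces in N, time in s.
With the tool pointing down it reaches from about 0.25 to 0.725 m from the base axis. Payload 4 kg.
Tool frame: the origin (TCP) lies midway between the tips of the shut fingers; the grasp point (between the pads) lies 19 mm behind it; z points along the fingers, y is the line along which they close (so a half turn about z gives the same grasp; the last joint's range is limited). The gripper opens to 85 mm and grips with 20 to 120 N. Pads are 22 mm wide; open, the fingers measure 114 mm over their backs; the gripper's body (76 mm by 85 mm) begins 54 mm behind the grasp point. The pads swing forward as they close: fully open they stand 13 mm farther back than shut.
Start: joints at [1.102, 0.241, 0.005, 1.335, 0, 1.571], TCP at [0.226, 0.446, 0.231] pointing down, gripper open.
Joint ranges: [-2.72, 2.72], [-1.05, 1.87], [-1.09, 1.28], [-1.99, 2.15], [-1.42, 1.44], [-3.14, 3.14]. Speed limits (rad/s): [2.79, 2.79, 3.14, 3.14, 3.14, 3.14].

### API

Orientations are given as a unit quaternion [x, y, z, w].
In Python, from workcell import bot gives the robot as it stands.
- The arm moves only by the tool play_rows, never from a script. Its argument "moves" is a list of rows, each a list of 3 entries, a list of its own where there are three numbers: the opening, from -1 (shut) to 1 (fully open), then the shift along the tool's x, y, z in cm, then the turn, a rotation vector about the tool's x, y, z in rad. A call has 1 to 12 rows; each row shifts and turns the commanded pose from where the row before left it, along the tool's axes as they then stand; what a row does not reach is not made up. A row lasts 1/12 s, in which the tool goes at most 41.7 mm and 7.16 degrees, less where a joint would pass 70% of its speed; a pose out of reach is approached as far as the arm can. A call is refused whole if a number of a shift passes 4.17 or a number of a turn 0.125, either way. A call with a gripper value outside its range is refused whole. The fingers move at their own pace and stop on an object; the grip force is fixed at half the most. Time passes only in rows, so rows that do not move let the fingers close. It gives the time, the measured TCP pose, the force and the opening at its end, in the units of the state.
- bot.get_obs(): the state, without advancing time (a new reading comes with each control period).
- bot.camera(name): name is "scene" or "top" or "wrist"; returns (picture, depth): 400x640x3 uint8, red, green, blue; 400x640 float32, m along the optical axis (not along the pixel's ray), 0 where there is no reading.
- bot.camera_info(name): a dict with "K" (3x3 intrinsics, pixels), "world_from_camera" (4x4, takes a point from camera to world coordinates); the wrist camera has in their place "T_tool_cam" (4x4, takes a point from camera to tool coordinates, whose origin is the TCP and whose axes are the flange's). Camera axes: x right, y up, looking along -z (the intrinsics and any distortion apply to the point x, -y, -z); pixel columns grow to the right and rows downward; lengths in m; the calibration is good to about 2 mm. A picture is of the moment at which its call begins: read the wrist's pose just before it. camera_info takes no time and is no camera call.
- bot.job_done(): hands the job in, once; it reports no verdict.
The state is a dict: "clock": time; "joint_pos": joint angles; "joint_vel": joint speeds; "tau": joint torques, N m; "eef_pos": TCP position; "tool_rot": TCP orientation; "ft_force": force on the tool from outside, world axes, zero at the start; "ft_torque": the same for the moment, N m; "grip_width": finger opening in m.
Only numpy, scipy, OpenCV 4.12 (cv2) and the standard library are available. Lean on these libraries where they do the work, as an engineer would, in place of code of your own. Each camera call takes 0.05 s, during which the arm holds its last target. There are 200 camera calls.

### The job

Get the airbrush ready to spray the model tank: while it still stands in its charging dock, push the colour cup with the dark green lid fully home in the socket on top of it. Then draw the airbrush up out of the dock, turn it nose down at about 45 degrees with the cup uppermost, and point it at the middle of the tank with the nozzle about 15 cm from there, without touching the tank or disturbing the other things on the bench. Finish there, still holding the airbrush raised and steady, well clear of the bench.

Things in the scene. Friction and masses are not known exactly. Their poses are not given: they have to be found in the camera images.
- airbrush: Cordless pistol airbrush, 0.2 kg. Origin: centre of the handle's foot; x = nose, y left, z up. Black handle 40 (x) by 32 (y), 122 mm tall. Grip it from above by the flat-sided aluminium sleeve on top, 18 wide (y), x -70 to 9, z 122 to 152 mm, behind the cup, e.g. x -18, z 140. Blue tail to x -100. Mass centre near (-9, 0, 110). Stands upright in the dock, x along the dock's.
- socket (a point): Centre of the steel cup socket's rim on the airbrush, at (32, 0, 158) mm of it, axes as the airbrush's; its block spans x 19 to 45, 22 mm wide. Round bore 11.5 mm wide, 17 mm deep, straight down. A spring detent in its front wall grips the stem: pushing home takes about 1 to 4 N; above 5 N the airbrush may tip a degree or two in the dock, harmlessly.
- nozzle (a point): Tip of the airbrush's nose, at (106, 0, 140) mm of airbrush; x is the spray direction, z the airbrush's up.
- cup_green: Aluminium colour cup with the dark green lid, 30 g. Origin: centre of the flat underside of its 16 mm shoulder; z up. Below it a stem 10 mm thick, 14 mm long, bevelled end; above a cone, then a cylinder 26 mm thick from z 14 to 44 mm (grip here), knob to 47 mm. Fully home when the shoulder sits on the socket's rim: origin on socket, z axes parallel.
- cup_red: The like cup with a bright red lid, not wanted now; it stays in the cup stand. The two may stand either way round.
- cup_stand: Pale wooden block 46 (x) by 126 (y) by 28 mm, fixed. Origin: centre of its underside. Two holes 12 mm wide, 18 mm deep, in its top at y = -37.5 and +37.5 mm; a cup stands in each, its shoulder on the block's top.
- dock: Charging dock, fixed. Origin: centre of its underside; x points as the docked airbrush's nose. Black base plate 124 (x) by 92 (y) by 12 mm; on it a grey well 66 by 58 mm, top at z = 52 mm; the handle stands in it, 40 mm deep, foot at z = 12 mm, 1.25 mm play on each side. The airbrush comes out straight up.
- model_tank: Olive model tank, 97 (x) by 144 (y) mm with its gun, 50 mm tall to the turret's top, with a thin aerial to 85 mm, loose. Origin: under its middle, z up.
- tank_centre (a point): The middle of the tank's hull, the point to aim at; 30 mm above the tank's underside.
- board: Cardboard masking board 150 by 190 by 4 mm in the mouth of the spray booth, fixed; the tank stands on it. The booth's hood overhangs the bench from x = 0.64 m on (z 0.31 to 0.45 m, y 0.08 to 0.52 m), walls at its sides. Origin: centre of its underside.
- glue_bottle: White glue bottle, 60 mm wide, 205 mm tall; origin under its middle. Leave alone.
- tape: Roll of masking tape lying flat, 96 mm wide, 25 mm tall; origin under its middle. Leave alone.
- paint_bottle_4: Small dark paint bottle with an orange cap, 26 mm wide, 75 mm tall; origin under its middle. Leave alone.
- sanding_block: Wooden sanding block 61 by 78 by 22 mm; origin under its middle. Leave alone.
- mixing_cup: White open mixing cup, 77 mm wide, 68 mm tall; origin under its middle. Leave alone.
- tube_1: Blue and orange glue tube lying flat, 35 by 126 by 23 mm; origin under its middle. Leave alone.

How it is judged:
On the way, in this order (a step that is already met when the one before it is completed fails the run):
1. the cup with the dark green lid is fully home in the socket while the airbrush stands in its dock (z of cup_green in the frame of socket between -0.003 and 0.002 m and distance between cup_green and socket below 0.004 m and angle between the z axis of cup_green and the z axis of airbrush, either way round below 0.12 rad and z of airbrush in the frame of dock below 0.02 m and horizontal distance between airbrush and dock below 0.006 m), for 0.2 s.
2. the airbrush is drawn up clear of the dock with the cup in it (z of cup_green in the frame of socket between -0.003 and 0.002 m and distance between cup_green and socket below 0.004 m and angle between the z axis of cup_green and the z axis of airbrush, either way round below 0.12 rad and z of airbrush in the frame of dock above 0.056 m and contact force between airbrush and dock below 0.1 N and contact force between airbrush and the fingers above 1 N), for 0.1 s.
At the end, for the whole second after the job is handed in: Airbrush gripped, still, foot 4 cm and nozzle 7 cm up, clear of dock and tank; green cup home within 2 mm; nose 45 degrees down, roll 0, both within 17 degrees; tank middle 10 to 20 cm ahead, within 35 mm of the spray axis; tank and red cup moved under 15 mm, other things under 30 mm (z of cup_green in the frame of socket between -0.003 and 0.002 m and distance between cup_green and socket below 0.004 m and angle between the z axis of cup_green and the z axis of airbrush, either way round below 0.12 rad and angle between airbrush's own x axis and vertical between 2.056 and 2.656 rad and angle between airbrush's own y axis and vertical between 1.271 and 1.871 rad and angle between airbrush's own z axis and vertical below 1.25 rad and x of tank_centre in the frame of nozzle between 0.1 and 0.2 m and y of tank_centre in the frame of nozzle between -0.035 and 0.035 m and z of tank_centre in the frame of nozzle between -0.035 and 0.035 m and height (world z) of airbrush above 0.04 m and height (world z) of nozzle above 0.07 m and contact force between airbrush and the fingers above 1 N and contact force between airbrush and dock below 0.1 N and contact force between airbrush and board below 0.1 N and contact force between airbrush and model_tank below 0.1 N and linear speed of airbrush below 0.03 m/s and angular speed of airbrush below 0.2 rad/s and distance of each of model_tank, cup_red from where it was at the start of the episode below 0.015 m and distance of each of glue_bottle, tape, paint_bottle_4, sanding_block, mixing_cup, tube_1 from where it was at the start of the episode below 0.03 m); the arm keeps its last pose, push and grip.
It fails at once if the model tank is touched by the robot, the airbrush or the cup (contact force between model_tank and the arm above 1 N or contact force between model_tank and the fingers above 1 N or contact force between model_tank and airbrush above 1 N or contact force between model_tank and cup_green above 1 N).
It fails at once if the tank or the red cup is shifted by 15 mm, or another loose thing by 30 mm (distance of any of model_tank, cup_red from where it was at the start of the episode above 0.015 m or distance of any of glue_bottle, tape, paint_bottle_4, sanding_block, mixing_cup, tube_1 from where it was at the start of the episode above 0.03 m).
It also fails if it takes over 64 s, if anything falls off the work surface, if the arm or the gripper's body presses on something with over 40 N, if the wrist force passes 120 N, or if a joint passes its speed limit or range.

## Working session

There is one attempt and no reset: what is moved stays moved. The work goes in short steps, Python scripts to look and compute and a tool call to move; the robot and the scene stay as the last step left them, time stands still between calls to the robot, and variables do not carry over. Pictures are saved under pics/ and viewed, on a budget of 10 in all, crops included, one or two more only if the job needs it, and the job is handed in when it is done.

Besides the shell and the picture viewer there is one more tool, called in YAML: its name, and indented under it one key for each argument. play_rows: Moves the arm, as the interface text tells. Its arguments: {"type":"object","properties":{"moves":{"type":"array"}},"required":["moves"]}

```bash
mkdir -p pics; cat > h.py <<'E'
import numpy as np,cv2
from workcell import bot
from scipy.spatial.transform import Rotation as R
def cam(n):
    o=bot.get_obs(); p,d=bot.camera(n); i=bot.camera_info(n); K=np.array(i["K"])
    if n=="wrist":
        T=np.eye(4);T[:3,:3]=R.from_quat(o["tool_rot"]).as_matrix();T[:3,3]=o["eef_pos"];T=T@np.array(i["T_tool_cam"])
    else: T=np.array(i["world_from_camera"])
    return p,d,K,T
def cloud(d,K,T):
    v,u=np.mgrid[:d.shape[0],:d.shape[1]]
    c=np.stack([(u-K[0,2])/K[0,0]*d,-(v-K[1,2])/K[1,1]*d,-d],-1)
    w=c@T[:3,:3].T+T[:3,3]; w[d==0]=np.nan; return w
def ray(u,v,z,K,T):
    r=T[:3,:3]@np.array([(u-K[0,2])/K[0,0],-(v-K[1,2])/K[1,1],-1]); return T[:3,3]+r*(z-T[2,3])/r[2]
def save(n,p): cv2.imwrite("pics/"+n+".png",cv2.cvtColor(p,cv2.COLOR_RGB2BGR))
E
python3 - <<'E'
from h import *
for n in["top","scene"]:
    p,d,K,T=cam(n); save(n+"0",p); np.savez(n+"0",p=p,d=d,K=K,T=T); print(n,K.tolist(),T.round(3).tolist(), bot.camera_info(n).keys())
print(bot.camera_info("wrist")); print(bot.get_obs())
E
```

```text
top [[455.9908429159795, 0.0, 322.3151073590395], [0.0, 455.9908429159795, 197.90109993883772], [0.0, 0.0, 1.0]] [[0.004, 0.998, -0.068, 0.443], [-1.0, 0.005, 0.01, 0.021], [0.01, 0.068, 0.998, 1.401], [0.0, 0.0, 0.0, 1.0]] dict_keys(['K', 'world_from_camera'])
scene [[416.23162856318805, 0.0, 321.4274255692405], [0.0, 416.23162856318805, 198.22402241473722], [0.0, 0.0, 1.0]] [[0.43, 0.371, -0.823, -0.543], [-0.903, 0.173, -0.394, -0.534], [-0.004, 0.912, 0.41, 0.655], [0.0, 0.0, 0.0, 1.0]] dict_keys(['K', 'world_from_camera'])
{'K': array([[278.92278398,   0.        , 321.66206009],
       [  0.        , 278.92278398, 202.28378232],
       [  0.        ,   0.        ,   1.        ]]), 'T_tool_cam': array([[ 1.45064488e-04,  9.46867143e-01,  3.21624924e-01,
         8.14851845e-02],
       [ 9.99999989e-01, -1.33698628e-04, -5.74260488e-05,
         2.40674675e-04],
       [-1.13740276e-05,  3.21624929e-01, -9.46867153e-01,
        -1.42438435e-01],
       [ 0.00000000e+00,  0.00000000e+00,  0.00000000e+00,
         1.00000000e+00]])}
{'clock': 0.1, 'joint_pos': array([ 1.10204861e+00,  2.41333841e-01,  3.88565499e-03,  1.33519983e+00,
       -1.05687953e-05,  1.57079502e+00]), 'joint_vel': array([ 8.71130806e-04, -9.88632917e-04,  3.51804932e-03, -3.66010324e-05,
       -1.55685960e-04,  4.70084695e-04]), 'tau': array([-4.04094280e-04, -3.73138189e+01,  2.53010237e+01,  1.09073016e-02,
       -9.94689412e-05,  7.67261326e-06]), 'eef_pos': array([0.22563795, 0.44557295, 0.23051406]), 'tool_rot': array([ 2.32233267e-01,  9.72659680e-01, -9.01761060e-04, -2.09873756e-04]), 'ft_force': array([-0.7120539 ,  0.51529388, -0.19333956]), 'ft_torque': array([ 0.0049795 , -0.02632495, -0.00966143]), 'grip_width': 0.08546016217427288}
```

View pics/top0.png

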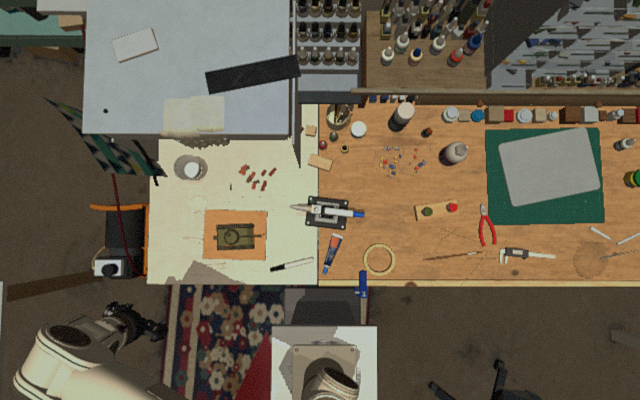

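View pics/scene0.png

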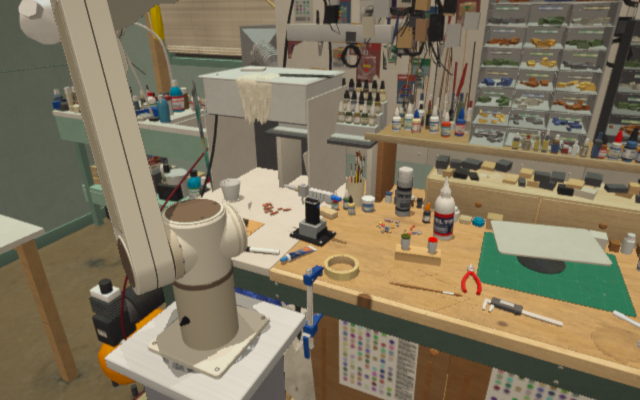

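The top view shows the docked airbrush, nose toward +y, from (292,208) to (363,214). The tank is at (235,237), the stand with the green lid at (427,211), and the red lid at (453,207). The scene view agrees.

```bash
python3 - <<'E'
from h import *
f=np.load("top0.npz");p,d,K,T=[f[k] for k in"pdKT"];w=cloud(d,K,T)
hsv=cv2.cvtColor(p,cv2.COLOR_RGB2HSV)
H,S,V=[hsv[...,i].astype(int) for i in range(3)]
def rep(n,m,box,z=None):
    x0,y0,x1,y1=box; b=np.zeros_like(m);b[y0:y1,x0:x1]=1; m=m&b
    v,u=np.nonzero(m); q=w[m.astype(bool)]
    print(n,len(u),"px",u.mean().round(1),v.mean().round(1),"med",np.nanmedian(q,0).round(4),"zmax",np.nanmax(q[:,2]).round(3), "ray",None if z is None else ray(u.mean(),v.mean(),z,K,T).round(4))
    return u,v
one=np.isfinite(w[...,0])
rep("greenlid",(H>40)&(H<100)&(S>60)&(V<140),(418,203,436,219),.075)
rep("redlid",((H<6)|(H>174))&(S>130),(445,200,460,215),.075)
for n,box in [("brush",(285,195,370,230)),("stand",(410,195,465,225)),("tank",(215,220,265,252))]:
    x0,y0,x1,y1=box; q=w[y0:y1,x0:x1]; print(n,"z pct",np.nanpercentile(q[...,2],[2,10,30,50,70,90,98]).round(3))
# brush cloud z>.13
m=(w[...,2]>.125)&(w[...,2]<.2); b=np.zeros_like(m);b[195:230,280:370]=1;m&=b
v,u=np.nonzero(m); pts=w[m][:,:2]; c=pts.mean(0);_,s,vt=np.linalg.svd(pts-c)
pr=(pts-c)@vt[0]; print("brush high",c,vt[0],pr.min(),pr.max(),u.min(),u.max(),v.min(),v.max(), np.nanmax(w[m][:,2]))
# stand
m=((w[...,2]>.018)&(w[...,2]<.04)); b=np.zeros_like(m);b[195:225,405:470]=1;m&=b
v,u=np.nonzero(m);print("stand rect",cv2.minAreaRect((w[m][:,:2]*1000).astype(np.float32)))
# board orange
m=(H>5)&(H<18)&(S>110)&(V>150);b=np.zeros_like(m);b[205:265,198:272]=1;m&=b
v,u=np.nonzero(m);print("board",cv2.minAreaRect((np.array([ray(a,c,.004,K,T)[:2] for a,c in zip(u,v)])*1000).astype(np.float32)))
# tank: hull
m=(w[...,2]>.015)&(w[...,2]<.1);b=np.zeros_like(m);b[215:258,205:270]=1;m&=b
q=w[m];print("tank n",len(q),np.nanmin(q,0).round(3),np.nanmax(q,0).round(3),cv2.minAreaRect((q[:,:2]*1000).astype(np.float32)))
img=cv2.resize(p[170:270,200:380],None,fx=4.4,fy=4.4,interpolation=cv2.INTER_CUBIC);save("crop",img)
E
```

```text
greenlid 2 px 426.5 211.5 med [ 0.4952 -0.2968  0.0708] zmax 0.072 ray [ 0.495  -0.2958  0.075 ]
redlid 53 px 452.5 207.1 med [ 0.5086 -0.3727  0.0724] zmax 0.078 ray [ 0.5082 -0.3721  0.075 ]
brush z pct [-0.005 -0.002  0.001  0.005  0.015  0.16   0.169]
stand z pct [-0.005 -0.002  0.     0.003  0.027  0.043  0.074]
tank z pct [-0.     0.002  0.006  0.028  0.037  0.047  0.054]
brush high [ 0.49387265 -0.00575106] [0.11594171 0.99325602] -0.0994499886239074 0.10401606784815605 290 364 204 217 0.17535580530753614
stand rect ((503.64495849609375, -338.411376953125), (45.75151824951172, 128.5200653076172), 9.979788780212402)
board ((425.4395751953125, 275.08856201171875), (187.83377075195312, 147.765380859375), 88.35601043701172)
tank n 967 [0.382 0.189 0.015] [0.46  0.33  0.092] ((421.53314208984375, 259.27215576171875), (77.60071563720703, 141.0275421142578), 2.904573440551758)
```

View pics/crop.png

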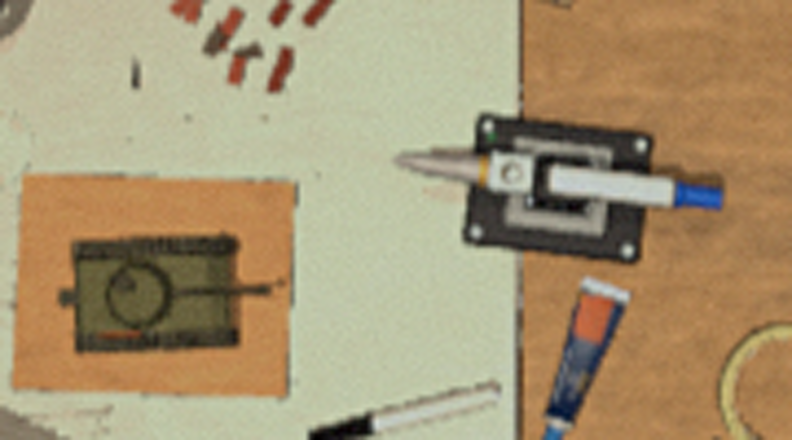

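Crop: the socket's bore is at about (513,172), the tank hull's centre at (157,295), and the tape and glue tube lie well to the robot's side. One tool orientation with x along the airbrush's nose serves throughout, so I'll turn to that yaw first and then travel toward the green cup.

```bash
cat >> h.py <<'E'
def togo(target,yaw=None):
    "shift in tool axes [cm] from measured pose to target"
    o=bot.get_obs();M=R.from_quat(o["tool_rot"]).as_matrix()
    print("pos",o["eef_pos"].round(4),"w",o["grip_width"].round(4),"F",o["ft_force"].round(1),"q",o["joint_pos"].round(2),"t",o["clock"])
    print("shift cm",(M.T@(np.array(target)-o["eef_pos"])*100).round(2))
    if yaw is not None:
        D=np.column_stack([[np.cos(yaw),np.sin(yaw),0],[np.sin(yaw),-np.cos(yaw),0],[0,0,-1]])
        print("turn",R.from_matrix(M.T@D).as_rotvec().round(4))
E
python3 - <<'E'
from h import *
f=np.load("top0.npz");p,d,K,T=[f[k] for k in"pdKT"]
print("socket",ray(316.6,209.1,.17,K,T),"hull",ray(235.7,237,.03,K,T))
togo([.497,-.300,.2],np.radians(83.3))
E
```

```text
socket [0.49643919 0.02438895 0.17      ] hull [0.41792856 0.2663027  0.03      ]Traceback (most recent call last):
  File "<stdin>", line 4, in <module>
  File "h.py", line 20, in togo
    print("pos",o["eef_pos"].round(4),"w",o["grip_width"].round(4),"F",o["ft_force"].round(1),"q",o["joint_pos"].round(2),"t",o["clock"])
                                          ^^^^^^^^^^^^^^^^^^^^^
AttributeError: 'float' object has no attribute 'round'
```

play_rows:
  moves:
    - [1, [0, 0, 0], [0, 0, 0.122]]
    - [1, [0, 0, 0], [0, 0, 0.122]]
    - [1, [0, 0, 0], [0, 0, 0.122]]
    - [1, [0, 0, 0], [0, 0, 0.122]]
    - [1, [0, 0, 0], [0, 0, 0.122]]
    - [1, [0, 0, 0], [0, 0, 0.122]]
    - [1, [0, 0, 0], [0, 0, 0.122]]
    - [1, [0, 0, 0], [0, 0, 0.122]]
    - [1, [0, 0, 0], [0, 0, 0.122]]
    - [1, [0, 0, 0], [0, 0, 0.122]]
    - [1, [0, 0, 0], [0, 0, 0]]

```text
clock: 1.02
eef_pos: [0.2258, 0.4457, 0.2308]
tool_rot: [0.748, 0.663, -0.001, 0.0]
ft_force: [-0.2, 0.4, 0.0]
grip_width: 0.0854
```

play_rows:
  moves:
    - [1, [-3.5, 1.75, 0], [0, 0, 0]]
    - [1, [-3.5, 1.75, 0], [0, 0, 0]]
    - [1, [-3.5, 1.75, 0], [0, 0, 0]]
    - [1, [-3.5, 1.75, 0], [0, 0, 0]]
    - [1, [-3.5, 1.75, 0], [0, 0, 0]]
    - [1, [-3.5, 1.75, 0], [0, 0, 0]]
    - [1, [-3.5, 1.75, 0], [0, 0, 0]]
    - [1, [-3.5, 1.75, 0], [0, 0, 0]]
    - [1, [-3.5, 1.75, 0], [0, 0, 0]]
    - [1, [-3.5, 1.75, 0], [0, 0, 0]]
    - [1, [-3.5, 1.75, 0], [0, 0, 0]]
    - [1, [0, 0, 0], [0, 0, 0]]

```text
clock: 2.02
eef_pos: [0.3733, 0.0352, 0.2313]
tool_rot: [0.75, 0.661, -0.0, 0.001]
ft_force: [0.8, 0.3, 0.2]
grip_width: 0.0856
```

```bash
python3 - <<'E'
from h import *
togo([.497,-.300,.2],np.radians(83.3))
E
```

```text
Traceback (most recent call last):
  File "h.py", line 20, in togo
    print("pos",o["eef_pos"].round(4),"w",o["grip_width"].round(4),"F",o["ft_force"].round(1),"q",o["joint_pos"].round(2),"t",o["clock"])
                                          ^^^^^^^^^^^^^^^^^^^^^
AttributeError: 'float' object has no attribute 'round'
```

play_rows:
  moves:
    - [1, [-3.2, 1.6, 0], [0, 0, 0]]
    - [1, [-3.2, 1.6, 0], [0, 0, 0]]
    - [1, [-3.2, 1.6, 0], [0, 0, 0]]
    - [1, [-3.2, 1.6, 0], [0, 0, 0]]
    - [1, [-3.2, 1.6, 0], [0, 0, 0]]
    - [1, [-3.2, 1.6, 0], [0, 0, 0]]
    - [1, [-3.2, 1.6, 0], [0, 0, 0]]
    - [1, [-3.2, 1.6, 1], [0, 0, 0]]
    - [1, [-3.2, 1.6, 1], [0, 0, 0]]
    - [1, [-3.2, 1.6, 1], [0, 0, 0]]
    - [1, [0, 0, 0], [0, 0, 0]]
    - [1, [0, 0, 0], [0, 0, 0]]

```text
clock: 3.02
eef_pos: [0.4925, -0.2962, 0.1989]
tool_rot: [0.748, 0.664, -0.0, -0.002]
ft_force: [-0.4, 0.4, 0.4]
grip_width: 0.0851
```

```bash
sed -i 's/o\["grip_width"\].round(4)/round(float(o["grip_width"]),4)/' h.py; python3 - <<'E'
from h import *
togo([.497,-.300,.14],np.radians(83.3))
p,d,K,T=cam("wrist");save("w1",p);np.savez("w1",p=p,d=d,K=K,T=T)
w=cloud(d,K,T);hsv=cv2.cvtColor(p,cv2.COLOR_RGB2HSV);H,S,V=[hsv[...,i].astype(int) for i in range(3)]
zz=(w[...,2]>.06)&(w[...,2]<.085)
n,l,s,c=cv2.connectedComponentsWithStats(zz.astype(np.uint8))
for i in range(1,n):
    if s[i,4]>150: m=l==i; print(s[i],c[i].round(1),"hue",np.median(H[m]),np.nanmedian(w[m],0).round(4),w[m].min(0).round(4),w[m].max(0).round(4),ray(*c[i],.073,K,T).round(4))
E
```

```text
pos [ 0.4925 -0.2962  0.1989] w 0.0851 F [-0.4  0.4  0.4] q [-0.54  0.41  0.16  1.32  0.    1.15] t 3.0167
shift cm [-0.34  0.51  5.89]
turn [-0.0037 -0.002  -0.001 ]
[ 581   43   59   67 1569] [601.   78.8] hue 30.0 [ 0.7482 -0.2187  0.0733] [ 0.7427 -0.2468  0.06  ] [ 0.7695 -0.1943  0.085 ] [ 0.7505 -0.2191  0.073 ]
[551 175  21  14 191] [560.5 182.7] hue 10.0 [ 0.7339 -0.3137  0.0669] [ 0.7305 -0.3206  0.06  ] [ 0.741  -0.308   0.0763] [ 0.7296 -0.3117  0.073 ]
[313 184  25  27 541] [325.2 197.4] hue 38.0 [ 0.4966 -0.2999  0.0718] [ 0.4836 -0.3142  0.06  ] [ 0.509  -0.2889  0.0764] [ 0.4966 -0.2997  0.073 ]
[ 594  216   46  184 3596] [620.4 324.4] hue 17.0 [ 0.8301 -0.4982  0.0705] [ 0.8094 -0.6278  0.06  ] [ 0.8327 -0.364   0.085 ] [ 0.8266 -0.4978  0.073 ]
[456 218  57  49 746] [474.5 233.9] hue 109.0 [ 0.6444 -0.3543  0.0732] [ 0.6339 -0.3914  0.0601] [ 0.6816 -0.3452  0.085 ] [ 0.6483 -0.3581  0.073 ]
[333 246  24  26 491] [344.1 258.8] hue 1.0 [ 0.509  -0.3726  0.0717] [ 0.4964 -0.3883  0.0601] [ 0.522  -0.3624  0.0762] [ 0.509  -0.3718  0.073 ]
[ 454  367   46   33 1015] [475.6 386.2] hue 56.0 [ 0.6607 -0.5797  0.0739] [ 0.6342 -0.6047  0.0722] [ 0.693  -0.5427  0.0756] [ 0.6619 -0.5789  0.073 ]
```

View pics/w1.png

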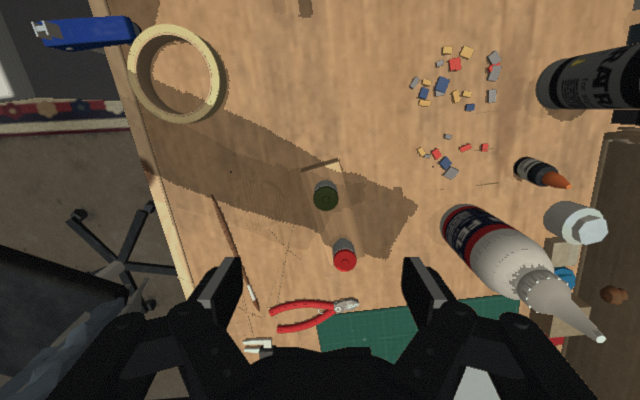

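The green lid is at pixel (325,197) → (0.497, −0.301), and the red one at (344,259). Going down to grip it.

play_rows:
  moves:
    - [1, [-0.23, 0.26, 1], [0, 0, 0]]
    - [1, [-0.23, 0.26, 2], [0, 0, 0]]
    - [1, [0, 0, 2.5], [0, 0, 0]]
    - [1, [0, 0, 2.5], [0, 0, 0]]
    - [1, [0, 0, 2.5], [0, 0, 0]]
    - [1, [0, 0, 2], [0, 0, 0]]
    - [1, [0, 0, 1.5], [0, 0, 0]]
    - [1, [0, 0, 1], [0, 0, 0]]
    - [1, [0, 0, 0.9], [0, 0, 0]]
    - [1, [0, 0, 0], [0, 0, 0]]
    - [1, [0, 0, 0], [0, 0, 0]]

```text
clock: 3.98
eef_pos: [0.4978, -0.3004, 0.0427]
tool_rot: [0.747, 0.665, 0.0, 0.0]
ft_force: [0.9, -0.3, -0.0]
grip_width: 0.0854
```

play_rows:
  moves:
    - [-1, [0, 0, 0], [0, 0, 0]]
    - [-1, [0, 0, 0], [0, 0, 0]]
    - [-1, [0, 0, 0], [0, 0, 0]]
    - [-1, [0, 0, 0], [0, 0, 0]]
    - [-1, [0, 0, 0], [0, 0, 0]]
    - [-1, [0, 0, 0], [0, 0, 0]]
    - [-1, [0, 0, 0], [0, 0, 0]]
    - [-1, [0, 0, 0], [0, 0, 0]]
    - [-1, [0, 0, 0], [0, 0, 0]]
    - [-1, [0, 0, 0], [0, 0, 0]]

```text
clock: 4.82
eef_pos: [0.4974, -0.3009, 0.0429]
tool_rot: [0.748, 0.664, -0.0, 0.0]
ft_force: [-3.3, 0.5, 4.8]
grip_width: 0.0244
```

```bash
python3 - <<'E'
from h import *
togo([.4966,-.301,.04],np.radians(83.3))
E
```

```text
pos [ 0.4974 -0.3009  0.0429] w 0.0244 F [-3.3  0.5  4.8] q [-0.54  0.54 -0.06  0.97 -0.    1.15] t 4.8167
shift cm [-0.02 -0.08  0.29]
turn [ 0.      0.0005 -0.0013]
```

Gripped (24.4 mm). Lifting, and going to a viewing position behind the socket.

play_rows:
  moves:
    - [-1, [0, 0, -0.5], [0, 0, 0]]
    - [-1, [0, 0, -1], [0, 0, 0]]
    - [-1, [0, 0, -1.5], [0, 0, 0]]
    - [-1, [0, 0, -2.5], [0, 0, 0]]
    - [-1, [0, 0, -2.5], [0, 0, 0]]
    - [-1, [0, 0, -3], [0, 0, 0]]
    - [-1, [0, 0, -3], [0, 0, 0]]
    - [-1, [0, 0, -3], [0, 0, 0]]
    - [-1, [0, 0, -3], [0, 0, 0]]
    - [-1, [0, 0, -2.5], [0, 0, 0]]
    - [-1, [0, 0, -0.5], [0, 0, 0]]
    - [-1, [0, 0, 0], [0, 0, 0]]

```text
clock: 5.82
eef_pos: [0.4989, -0.3013, 0.2753]
tool_rot: [0.748, 0.664, 0.001, 0.003]
ft_force: [0.1, -0.1, -0.8]
grip_width: 0.0244
```

play_rows:
  moves:
    - [-1, [2, -0.38, 0], [0, 0, 0]]
    - [-1, [3, -0.38, 0], [0, 0, 0]]
    - [-1, [3, -0.38, 0], [0, 0, 0]]
    - [-1, [3, -0.38, 0], [0, 0, 0]]
    - [-1, [3, -0.38, 0], [0, 0, 0]]
    - [-1, [3, -0.38, 0], [0, 0, 0]]
    - [-1, [3, -0.38, 0], [0, 0, 0]]
    - [-1, [3, -0.38, 0], [0, 0, 0]]
    - [-1, [3, -0.38, 0], [0, 0, 0]]
    - [-1, [1.5, -0.38, 0], [0, 0, 0]]
    - [-1, [0, 0, 0], [0, 0, 0]]
    - [-1, [0, 0, 0], [0, 0, 0]]

```text
clock: 6.82
eef_pos: [0.4914, -0.0224, 0.2707]
tool_rot: [0.747, 0.665, -0.001, -0.001]
ft_force: [0.7, 0.2, 0.8]
grip_width: 0.0245
```

```bash
python3 - <<'E'
from h import *
togo([.4912,-.0242,.27],np.radians(83.3))
p,d,K,T=cam("wrist");save("w2",p);np.savez("w2",p=p,d=d,K=K,T=T)
E
```

```text
pos [ 0.4914 -0.0224  0.2707] w 0.0245 F [0.7 0.2 0.8] q [-0.05  0.21  0.07  1.43 -0.    1.64] t 6.8167
shift cm [-0.18  0.01  0.07]
turn [-0.0029  0.0006  0.0012]
```

View pics/w2.png

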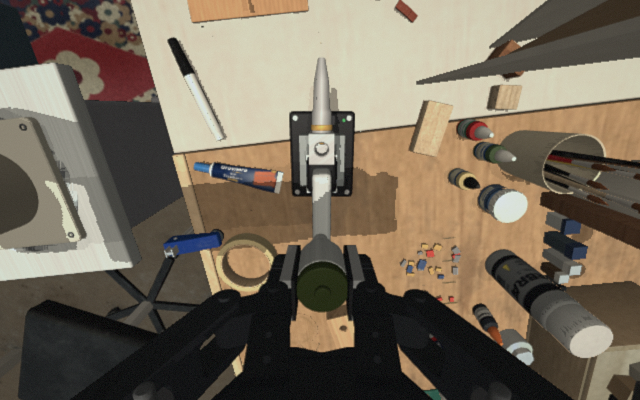

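The wrist view shows the socket bore at about (321,150) and the held green lid at about (322,287), both near the image's centre column.

```bash
python3 - <<'E'
from h import *
f=np.load("w2.npz");p,d,K,T=[f[k] for k in"pdKT"];w=cloud(d,K,T)
hsv=cv2.cvtColor(p,cv2.COLOR_RGB2HSV);H,S,V=[hsv[...,i].astype(int) for i in range(3)]
o=bot.get_obs();M=R.from_quat(o["tool_rot"]).as_matrix();tip=o["eef_pos"];tl=lambda q:(M.T@(q-tip)*1000).round(1)
m=((H>35)&(H<95)&(S>70)).astype(np.uint8);m[:250]=0;m[320:]=0;m[:,:285]=0;m[:,360:]=0
cs=max(cv2.findContours(m,0,2)[0],key=cv2.contourArea);print("lid",cv2.boundingRect(cs),cv2.minEnclosingCircle(cs),cv2.fitEllipse(cv2.convexHull(cs)))
e=cv2.fitEllipse(cv2.convexHull(cs))[0];print("lid tool mm",tl(ray(*e,tip[2]+.029,K,T)),"depth z",np.nanmedian(w[m>0],0).round(4))
print(cv2.cvtColor(p,cv2.COLOR_RGB2GRAY)[136:166:1,304:340].astype(int).tolist().__str__().replace("], [","\n"))
b=w[138:164,308:336];print("block z",np.nanpercentile(b[...,2],[10,30,50,70,90]).round(4))
for r in(70,90,110,180,200,220):
    g=w[r,290:355];k=np.nonzero(g[:,2]>.12)[0]
    if len(k): q=g[k];print("row",r,290+k.min(),290+k.max(),"mid tool",tl((q[0]+q[-1])/2))
E
```

```text
lid (296, 262, 53, 49) ((321.6378173828125, 287.1300964355469), 27.21508026123047) ((321.9115905761719, 286.2474060058594), (48.554100036621094, 54.067752838134766), 88.50682067871094)
lid tool mm [  2.5   1.  -29. ] depth z [ 0.4931 -0.0206  0.2998]
[[172, 167, 158, 155, 184, 215, 217, 218, 219, 222, 221, 220, 220, 218, 218, 221, 221, 220, 219, 218, 216, 215, 215, 218, 219, 216, 217, 217, 221, 221, 159, 112, 106, 105, 103, 110
171, 161, 158, 158, 183, 213, 219, 220, 220, 221, 219, 218, 218, 217, 221, 219, 221, 218, 214, 214, 213, 215, 217, 218, 216, 216, 217, 219, 222, 220, 155, 113, 105, 107, 106, 113
172, 159, 155, 157, 185, 215, 221, 220, 220, 218, 217, 218, 220, 220, 220, 218, 216, 216, 214, 214, 215, 217, 217, 217, 217, 218, 219, 220, 220, 218, 158, 112, 107, 106, 104, 111
171, 161, 156, 156, 185, 217, 220, 220, 217, 218, 220, 220, 219, 219, 217, 217, 214, 214, 215, 216, 218, 217, 216, 216, 218, 218, 218, 219, 218, 216, 154, 112, 106, 106, 104, 109
171, 172, 157, 156, 186, 217, 220, 218, 219, 218, 221, 219, 218, 217, 216, 215, 213, 212, 216, 217, 216, 217, 217, 220, 220, 218, 2
[... 4030 characters left out ...]
2, 203, 203, 206, 211, 206, 106, 31, 20, 67, 98, 103
165, 156, 93, 35, 48, 139, 153, 154, 157, 153, 155, 156, 157, 158, 160, 160, 158, 156, 156, 154, 154, 155, 155, 156, 155, 158, 159, 161, 157, 151, 78, 24, 20, 76, 98, 103
154, 152, 94, 38, 28, 53, 62, 66, 65, 65, 66, 65, 65, 66, 66, 64, 63, 63, 59, 62, 64, 63, 64, 62, 64, 61, 63, 63, 59, 56, 35, 18, 26, 76, 100, 107]]
block z [0.1323 0.1683 0.1695 0.17   0.1706]
row 70 316 326 mid tool [113.3   0.2 116. ]
row 90 314 328 mid tool [ 97.6   0.2 116. ]
row 110 312 330 mid tool [ 81.3   0.2 118.6]
row 180 306 336 mid tool [ 11.5   0.2 142.2]
row 200 312 330 mid tool [-1.000e-01  3.000e-01  1.103e+02]
row 220 312 330 mid tool [-20.7   0.3 110.4]
```

```bash
python3 - <<'E'
from h import *
f=np.load("w2.npz");p,d,K,T=[f[k] for k in"pdKT"]
Tt=T@np.linalg.inv(np.array(bot.camera_info("wrist")["T_tool_cam"]));M=Tt[:3,:3];tip=Tt[:3,3]
tl=lambda q:(M.T@(q-tip)*1000).round(2)
for e in((321.9,286.2),(321.6,287.1)):print("lid",tl(ray(*e,tip[2]+.029,K,T)))
s=ray(321,149,.17,K,T);print("socket",s.round(4),tl(s), tip, R.from_matrix(M).as_quat())
togo([.4974,.0254,.2],np.radians(83.3))
E
```

```text
lid [  1.6    1.31 -29.  ]
lid [  1.09   1.17 -29.  ]
socket [0.4974 0.0258 0.17  ] [ 48.65   0.76 100.69] [ 0.49135855 -0.02239158  0.27071839] [ 0.74682781  0.66501582 -0.00117816 -0.00089323]
pos [ 0.4916 -0.0232  0.271 ] w 0.0242 F [-0.2 -0.4 -1.1] q [-0.05  0.21  0.07  1.43 -0.    1.64] t 6.8667
shift cm [4.9  0.02 7.09]
turn [-0.0023  0.0006 -0.0004]
```

```bash
python3 - <<'E'
from h import *
f=np.load("w2.npz");p,d,K,T=[f[k] for k in"pdKT"];C=np.array(bot.camera_info("wrist")["T_tool_cam"])
print(K,C)
for u,v,z in((321.9,286.7,-29.),(321,149,100.7)):
    r=C[:3,:3]@[(u-K[0,2])/K[0,0],-(v-K[1,2])/K[1,1],-1];print((C[:3,3]*1000+r*(z-C[2,3]*1000)/r[2]).round(2))
E
```

```text
[[278.92278398   0.         321.66206009]
 [  0.         278.92278398 202.28378232]
 [  0.           0.           1.        ]] [[ 1.45899062e-04  9.47117981e-01  3.20885507e-01  8.23938968e-02]
 [ 9.99999377e-01  2.16903294e-04 -1.09488267e-03  1.06101296e-03]
 [-1.10658419e-03  3.20885467e-01 -9.47117359e-01 -1.42440380e-01]
 [ 0.00000000e+00  0.00000000e+00  0.00000000e+00  1.00000000e+00]]
[  1.31   1.31 -29.  ]
[ 48.65   0.76 100.7 ]
```

play_rows:
  moves:
    - [-1, [1, -0.05, 1], [0, 0, 0]]
    - [-1, [1, 0, 1.5], [0, 0, 0]]
    - [-1, [0, 0, 1.5], [0, 0, 0]]
    - [-1, [0, 0, 1], [0, 0, 0]]
    - [-1, [0, 0, 0], [0, 0, 0]]
    - [-1, [0, 0, 0], [0, 0, 0]]
    - [-1, [0, 0, 0], [0, 0, 0]]

```text
clock: 7.45
eef_pos: [0.4944, -0.0037, 0.2227]
tool_rot: [0.748, 0.664, 0.0, 0.0]
ft_force: [-0.7, -0.5, -1.1]
grip_width: 0.0243
```

```bash
python3 - <<'E'
from h import *
for k in range(3):
    o=bot.get_obs();p,d,K,T=cam("wrist");C=np.array(bot.camera_info("wrist")["T_tool_cam"]);Ti=T@np.linalg.inv(C)
    g=cv2.cvtColor(p,cv2.COLOR_RGB2GRAY)
    hsv=cv2.cvtColor(p,cv2.COLOR_RGB2HSV);H,S,V=[hsv[...,i].astype(int) for i in range(3)]
    m=((H>35)&(H<95)&(S>70)).astype(np.uint8);m[:250]=0;m[320:]=0;m[:,:285]=0;m[:,360:]=0
    e=cv2.fitEllipse(cv2.convexHull(max(cv2.findContours(m,0,2)[0],key=cv2.contourArea)))[0]
    def tl(u,v,z):
        r=C[:3,:3]@[(u-K[0,2])/K[0,0],-(v-K[1,2])/K[1,1],-1];return C[:3,3]*1000+r*(z-C[2,3]*1000)/r[2]
    print("obs",o["eef_pos"].round(4),"lid px",np.round(e,1),"tool",tl(*e,-29).round(2),"cam",C[:3,3].round(4))
    # predicted socket px
save("w3",cv2.resize(p[130:330,241:401],None,fx=3.5,fy=3.0));np.savez("w3",p=p,d=d,K=K,T=T,C=C)
E
```

```text
obs [ 0.4944 -0.0037  0.2227] lid px [321.5 286.3] tool [  1.54   1.11 -29.  ] cam [ 0.0824  0.0011 -0.1424]
obs [ 0.4947 -0.0036  0.2231] lid px [321.9 286.3] tool [  1.56   1.3  -29.  ] cam [ 0.0824  0.0011 -0.1424]
obs [ 0.4947 -0.0036  0.2232] lid px [322.4 286.4] tool [  1.49   1.57 -29.  ] cam [ 0.0824  0.0011 -0.1424]
```

View pics/w3.png

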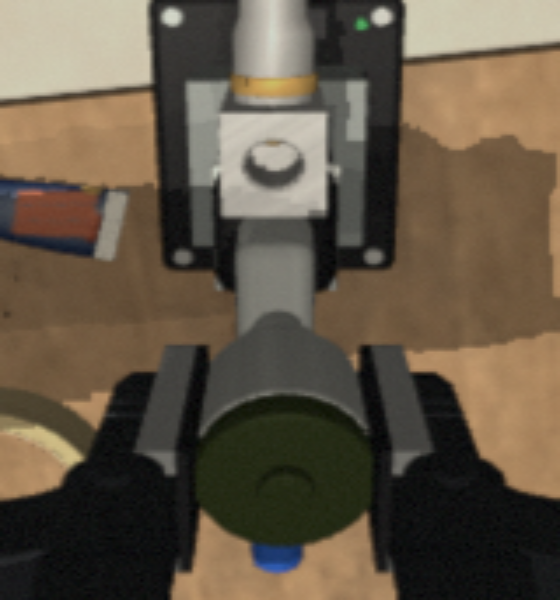

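```bash
python3 - <<'E'
from h import *
f=np.load("w3.npz");p,d,K,T,C=[f[k] for k in"pdKTC"];w=cloud(d,K,T)
def tl(u,v,z):
    r=C[:3,:3]@[(u-K[0,2])/K[0,0],-(v-K[1,2])/K[1,1],-1];return (C[:3,3]*1000+r*(z-C[2,3]*1000)/r[2]).round(2)
g=cv2.cvtColor(p,cv2.COLOR_RGB2GRAY)
print("block z",np.nanmedian(w[170:175,310:328,2]),"bore",tl(318.8,184.2,53),"lid",tl(321.9,286.3,-29))
for r in(170,184,198):print(r,g[r,300:340].tolist())
for c in(312,316,319,322,326):print(c,g[162:206,c].tolist())
E
```

```text
block z 0.1697920334536487 bore [30.   -0.79 53.  ] lid [  1.54   1.31 -29.  ]
170 [144, 144, 142, 140, 185, 194, 193, 196, 199, 200, 202, 200, 198, 194, 195, 198, 201, 200, 200, 197, 197, 193, 192, 191, 190, 191, 195, 196, 193, 194, 195, 197, 201, 199, 120, 71, 84, 97, 99, 100]
184 [139, 135, 130, 144, 179, 187, 190, 192, 189, 179, 137, 83, 59, 91, 156, 171, 172, 184, 188, 186, 186, 186, 186, 177, 143, 85, 63, 93, 163, 185, 185, 185, 187, 186, 126, 86, 92, 102, 98, 95]
198 [85, 68, 30, 42, 126, 165, 169, 168, 166, 166, 168, 169, 168, 169, 170, 170, 170, 171, 174, 175, 178, 177, 175, 172, 171, 170, 170, 170, 173, 172, 171, 172, 185, 187, 96, 26, 10, 49, 77, 80]
312 [156, 159, 144, 76, 70, 122, 200, 204, 198, 196, 196, 200, 199, 195, 193, 191, 177, 147, 123, 123, 89, 65, 59, 58, 61, 70, 90, 114, 139, 163, 183, 181, 169, 167, 166, 168, 168, 169, 171, 159, 121, 83, 81, 83]
316 [164, 174, 160, 96, 69, 117, 195, 201, 201, 200, 199, 195, 191, 189, 174, 139, 167, 193, 192, 191, 185, 184, 172, 119, 79, 63, 62, 61, 63, 82, 127, 151, 168, 171, 169, 168, 170, 172, 176, 169, 121, 82, 81, 76]
319 [162, 180, 168, 109, 77, 129, 202, 203, 197, 194, 189, 189, 190, 184, 156, 122, 142, 188, 188, 183, 187, 185, 186, 186, 168, 81, 65, 68, 65, 74, 105, 146, 174, 177, 172, 172, 175, 179, 178, 164, 118, 77, 76, 76]
322 [150, 160, 148, 89, 74, 134, 196, 194, 192, 189, 190, 194, 194, 191, 175, 140, 175, 186, 187, 187, 185, 186, 186, 174, 117, 69, 67, 68, 65, 94, 145, 167, 187, 184, 176, 177, 175, 174, 169, 162, 118, 79, 77, 76]
326 [132, 128, 110, 72, 80, 132, 191, 195, 195, 194, 192, 193, 197, 199, 199, 196, 191, 176, 154, 120, 113, 84, 63, 65, 75, 87, 121, 141, 157, 180, 187, 192, 193, 190, 189, 184, 170, 171, 171, 160, 115, 77, 72, 75]
```

Crop: bore at about (274,164) and lid at (283,468), both clear. The cup must go 28 mm forward and 2 mm to the −y side.

play_rows:
  moves:
    - [-1, [1, -0.19, 0], [0, 0, 0]]
    - [-1, [1.3, 0, 0], [0, 0, 0]]
    - [-1, [0.53, 0, 0], [0, 0, 0]]
    - [-1, [0, 0, 0.6], [0, 0, 0]]
    - [-1, [0, 0, 0.6], [0, 0, 0]]
    - [-1, [0, 0, 0.5], [0, 0, 0]]
    - [-1, [0, 0, 0], [0, 0, 0]]
    - [-1, [0, 0, 0], [0, 0, 0]]
    - [-1, [0, 0, 0], [0, 0, 0]]

```text
clock: 8.35
eef_pos: [0.4955, 0.0248, 0.2052]
tool_rot: [0.748, 0.664, -0.0, -0.0]
ft_force: [0.2, 0.1, -0.2]
grip_width: 0.0245
```

```bash
python3 - <<'E'
from h import *
for n in("wrist","scene"):
    for k in range(3):
        p,d,K,T=cam(n);togo([.4971,.0243,.1849],np.radians(83.3)) if n=="wrist" else 0
    print(T) if n=="wrist" else 0
    np.savez(n+"4",p=p,d=d,K=K,T=T)
f=np.load("wrist4.npz");a=cv2.resize(f["p"][100:340,240:400],None,fx=2.4,fy=2.4)
b=cv2.resize(p[170:260,270:360],(576,576),interpolation=cv2.INTER_CUBIC)
save("c4",np.hstack([a,b])[:,:800+160][:, :])
i=cv2.imread("pics/c4.png");print(i.shape);cv2.imwrite("pics/c4.png",cv2.resize(i,(800,480)))
E
```

```text
pos [0.4956 0.0248 0.2054] w 0.0243 F [ 0.1 -0.1 -0.5] q [ 0.05  0.25 -0.06  1.27 -0.    1.74] t 8.4
shift cm [-0.03  0.15  2.05]
turn [ 0.0002  0.     -0.0016]
pos [0.4957 0.0248 0.2055] w 0.0245 F [-0.2 -0.5  0.1] q [ 0.05  0.25 -0.06  1.27 -0.    1.74] t 8.45
shift cm [-0.04  0.14  2.06]
turn [ 0.0004 -0.     -0.0015]
pos [0.4957 0.0249 0.2056] w 0.0246 F [ 0.8  0.6 -0.2] q [ 0.05  0.25 -0.06  1.27 -0.    1.74] t 8.5
shift cm [-0.04  0.14  2.07]
turn [ 0.0005 -0.0001 -0.0014]
[[ 0.99300725  0.11228976  0.03643627  0.50642757]
 [-0.11804341  0.94044434  0.3187949   0.10652891]
 [ 0.00153112 -0.32086671  0.94712312  0.34795431]
 [ 0.          0.          0.          1.        ]]
(576, 960, 3)
```

View pics/c4.png

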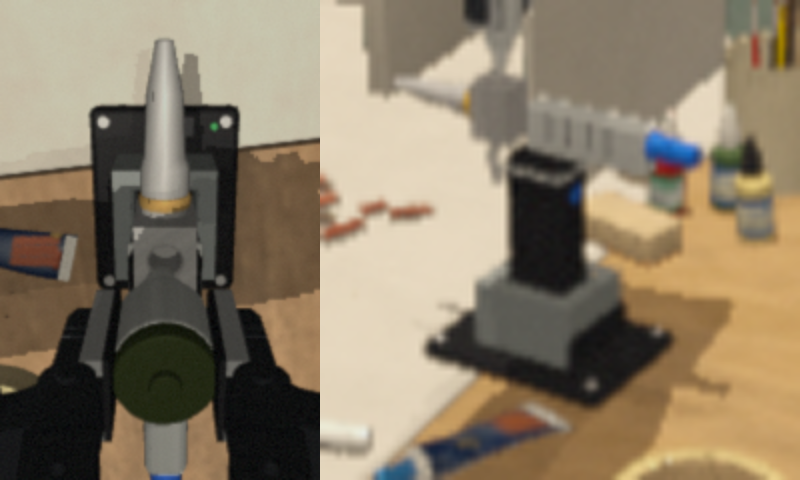

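The left crop shows the cup in line with the block and nose, with the bore's front edge just ahead. The right one (scene) shows the stem just over the block. Pressing down in small steps.

play_rows:
  moves:
    - [-1, [0, 0, 0.3], [0, 0, 0]]
    - [-1, [0, 0, 0.3], [0, 0, 0]]
    - [-1, [0, 0, 0.2], [0, 0, 0]]
    - [-1, [0, 0, 0.1], [0, 0, 0]]
    - [-1, [0, 0, 0], [0, 0, 0]]
    - [-1, [0, 0, 0], [0, 0, 0]]

```text
clock: 9.15
eef_pos: [0.4954, 0.0251, 0.1962]
tool_rot: [0.748, 0.664, -0.0, -0.0]
ft_force: [-0.5, 0.0, -0.8]
grip_width: 0.0244
```

```bash
python3 - <<'E'
from h import *
for k in range(3): bot.camera("top");togo([.4971,.0243,.1849])
E
```

```text
pos [0.4955 0.0251 0.1962] w 0.0241 F [0.4 0.6 0.1] q [ 0.05  0.25 -0.07  1.25 -0.    1.74] t 9.2
shift cm [-0.06  0.17  1.13]
pos [0.4955 0.0251 0.1963] w 0.0241 F [ 0.5 -0.   0.2] q [ 0.05  0.25 -0.07  1.25  0.    1.74] t 9.25
shift cm [-0.06  0.17  1.14]
pos [0.4955 0.0251 0.1964] w 0.0241 F [0.3 0.6 0.3] q [ 0.05  0.25 -0.07  1.25 -0.    1.74] t 9.3
shift cm [-0.06  0.16  1.15]
```

The stem is already 2–3 mm inside the bore with no force. Continuing.

play_rows:
  moves:
    - [-1, [0, 0, 0.2], [0, 0, 0]]
    - [-1, [0, 0, 0.2], [0, 0, 0]]
    - [-1, [0, 0, 0.2], [0, 0, 0]]
    - [-1, [0, 0, 0.1], [0, 0, 0]]
    - [-1, [0, 0, 0], [0, 0, 0]]

```text
clock: 9.72
eef_pos: [0.4956, 0.0251, 0.1892]
tool_rot: [0.748, 0.664, 0.0, -0.0]
ft_force: [0.1, 0.4, 0.2]
grip_width: 0.0244
```

play_rows:
  moves:
    - [-1, [0, 0, 0.1], [0, 0, 0]]
    - [-1, [0, 0, 0.1], [0, 0, 0]]
    - [-1, [0, 0, 0.1], [0, 0, 0]]
    - [-1, [0, 0, 0], [0, 0, 0]]
    - [-1, [0, 0, 0], [0, 0, 0]]

```text
clock: 10.13
eef_pos: [0.4956, 0.025, 0.1863]
tool_rot: [0.748, 0.664, -0.0, 0.0]
ft_force: [1.0, 0.6, 2.1]
grip_width: 0.0245
```

play_rows:
  moves:
    - [-1, [0, 0, 0.1], [0, 0, 0]]
    - [-1, [0, 0, 0], [0, 0, 0]]
    - [-1, [0, 0, 0], [0, 0, 0]]

```text
clock: 10.38
eef_pos: [0.4956, 0.0251, 0.1853]
tool_rot: [0.748, 0.664, 0.0, 0.0]
ft_force: [-0.3, 1.8, 2.4]
grip_width: 0.0243
```

play_rows:
  moves:
    - [-1, [0, 0, 0.1], [0, 0, 0]]
    - [-1, [0, 0, 0], [0, 0, 0]]
    - [-1, [0, 0, 0], [0, 0, 0]]

```text
clock: 10.63
eef_pos: [0.4961, 0.0255, 0.185]
tool_rot: [0.747, 0.664, 0.001, 0.0]
ft_force: [0.4, 1.5, 6.2]
grip_width: 0.0241
```

play_rows:
  moves:
    - [-1, [0, 0, 0.06], [0, 0, 0]]
    - [-1, [0, 0, 0], [0, 0, 0]]
    - [-1, [0, 0, 0], [0, 0, 0]]
    - [-1, [0, 0, -0.1], [0, 0, 0]]
    - [-1, [0, 0, 0], [0, 0, 0]]
    - [-1, [0, 0, 0], [0, 0, 0]]

```text
clock: 11.13
eef_pos: [0.4959, 0.0253, 0.1851]
tool_rot: [0.748, 0.664, 0.001, 0.0]
ft_force: [0.6, 1.7, 5.4]
grip_width: 0.0243
```

play_rows:
  moves:
    - [0, [0, 0, 0], [0, 0, 0]]
    - [0.5, [0, 0, 0], [0, 0, 0]]
    - [1, [0, 0, 0], [0, 0, 0]]
    - [1, [0, 0, 0], [0, 0, 0]]
    - [1, [0, 0, 0], [0, 0, 0]]
    - [1, [0, 0, 0], [0, 0, 0]]
    - [1, [0, 0, -1], [0, 0, 0]]
    - [1, [0, 0, -2], [0, 0, 0]]
    - [1, [0, 0, -2.5], [0, 0, 0]]
    - [1, [0, 0, -2.5], [0, 0, 0]]
    - [1, [0, 0, 0], [0, 0, 0]]
    - [1, [0, 0, 0], [0, 0, 0]]

```text
clock: 12.13
eef_pos: [0.4967, 0.0251, 0.267]
tool_rot: [0.748, 0.664, 0.002, 0.001]
ft_force: [0.1, -0.3, 0.8]
grip_width: 0.0856
```

```bash
python3 - <<'E'
from h import *
P=[]
for k in range(3): p,d,K,T=cam("wrist"); togo([.49,-.032,.265],np.radians(83.3))
w=cloud(d,K,T);hsv=cv2.cvtColor(p,cv2.COLOR_RGB2HSV);H,S,V=[hsv[...,i].astype(int) for i in range(3)]
m=((w[...,2]>.195)&(w[...,2]<.24)&(H>30)&(H<95)&(S>50)).astype(np.uint8)
c=max(cv2.findContours(m,0,2)[0],key=cv2.contourArea);e=cv2.fitEllipse(cv2.convexHull(c));print("lid",e,ray(*e[0],.214,K,T).round(4),"z lid",np.nanpercentile(w[m>0][:,2],[5,50,95]).round(4))
t=np.load("top0.npz");p2,d2,K2,T2=cam("scene");np.savez("s5",p=p2,d=d2,K=K2,T=T2)
a=cv2.resize(p[100:340,240:400],(400,600));b=cv2.resize(p2[150:240,280:340],(400,600),interpolation=cv2.INTER_CUBIC);save("c5",np.hstack([a,b]))
E
```

```text
pos [0.4958 0.0251 0.2655] w 0.0851 F [ 0.7  0.1 -0.6] q [ 0.05  0.22  0.07  1.42 -0.    1.74] t 12.1833
shift cm [-5.74  0.1   0.04]
turn [ 0.0016 -0.0002 -0.0011]
pos [0.4952 0.0251 0.2645] w 0.0856 F [ 0.1  0.2 -0.3] q [ 0.05  0.22  0.07  1.42 -0.    1.74] t 12.2333
shift cm [-5.73  0.16 -0.05]
turn [-0.0005  0.0001 -0.0011]
pos [0.4949 0.025  0.2639] w 0.0853 F [0.7 0.8 0.4] q [ 0.05  0.22  0.06  1.42 -0.    1.74] t 12.2833
shift cm [-5.72  0.19 -0.11]
turn [-0.0017  0.0003 -0.0011]
lid ((322.6407470703125, 221.65188598632812), (32.64408874511719, 33.629032135009766), 77.7822036743164) [0.4974 0.0266 0.214 ] z lid [0.2126 0.2141 0.2168]
```

View pics/c5.png

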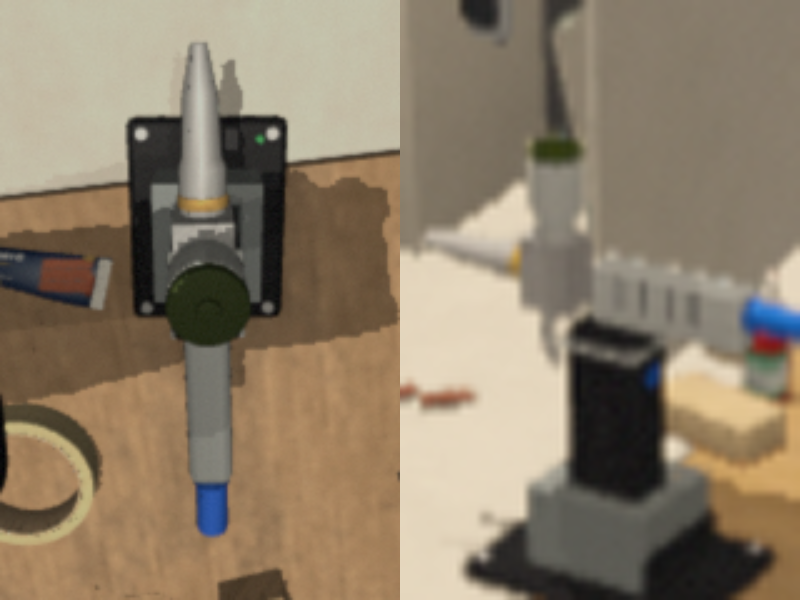

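Left: cup in the socket, with the sleeve running back to a blue tail at (212,530), yawed about 0.02 rad from the tool. Right: the cup's shoulder is down on the block. Lid height is 0.214 = 0.170 + 0.044, so the cup is home. Moving over the sleeve.

play_rows:
  moves:
    - [1, [-1.5, 0, 0], [0, 0, -0.02]]
    - [1, [-2, 0, 0], [0, 0, 0]]
    - [1, [-1.5, 0, 0], [0, 0, 0]]
    - [1, [-1, 0, 0], [0, 0, 0]]
    - [1, [0, 0, 1.5], [0, 0, 0]]
    - [1, [0, 0, 1.5], [0, 0, 0]]
    - [1, [0, 0, 0], [0, 0, 0]]
    - [1, [0, 0, 0], [0, 0, 0]]

```text
clock: 13.0
eef_pos: [0.4883, -0.0345, 0.2336]
tool_rot: [0.741, 0.672, -0.001, -0.001]
ft_force: [-0.7, -0.4, 0.8]
grip_width: 0.0857
```

```bash
python3 - <<'E'
from h import *
p,d,K,T=cam("wrist");p,d,K,T=cam("wrist");C=np.array(bot.camera_info("wrist")["T_tool_cam"])
w=cloud(d,K,C); o=bot.get_obs(); togo([.49,-.035,.136],np.radians(84.4)); h=o["eef_pos"][2]
zt=h-w[...,2]
m=(zt>.125)&(zt<.175)&(abs(w[...,1])<.03)&(w[...,0]>-.09)
q=w[m]*1000
for a in range(-60,170,15):
    s=q[(q[:,0]>a)&(q[:,0]<a+15)]
    if len(s)>20: print(a+7,len(s),"y",np.percentile(s[:,1],[2,98]).round(1),"mid",np.percentile(s[:,1],[2,98]).mean().round(2),"ztop",round(h*1000-s[:,2].min(),1))
m=(zt>.205)&(zt<.217)&(abs(w[...,1])<.03);q=w[m]*1000;print("lid",np.percentile(q,[2,98],0).round(1))
E
```

```text
pos [ 0.4896 -0.0345  0.2351] w 0.0853 F [-0.6  0.7  0.4] q [-0.07  0.22 -0.01  1.34  0.    1.6 ] t 13.1
shift cm [-0.05  0.05  9.91]
turn [ 0.0002 -0.0001  0.    ]
-53 217 y [-4.8  9. ] mid 2.1 ztop 161.1
-38 243 y [-6.2 10.2] mid 2.02 ztop 165.8
-23 331 y [-7.  10.2] mid 1.6 ztop 166.0
-8 356 y [-6.8 10. ] mid 1.59 ztop 165.9
7 431 y [-13.   16.5] mid 1.74 ztop 166.1
22 607 y [-13.7  17.1] mid 1.67 ztop 166.3
37 286 y [-14.5  16.2] mid 0.84 ztop 166.1
67 197 y [-9.9 11.6] mid 0.85 ztop 171.9
82 525 y [-7.5  9.9] mid 1.19 ztop 163.5
97 439 y [-6.6  8.3] mid 0.85 ztop 162.0
112 418 y [-5.7  7.4] mid 0.82 ztop 160.7
127 274 y [-4.2  5.1] mid 0.47 ztop 159.4
lid [[48.6 -9.1 19. ]
 [72.1 13.8 22.5]]
```

Yaw and centring are good: sleeve middle 1.6 mm, against the camera's known bias of about 1.3 mm. Descending and gripping.

play_rows:
  moves:
    - [1, [0, 0, 1.5], [0, 0, 0]]
    - [1, [0, 0, 2], [0, 0, 0]]
    - [1, [0, 0, 2], [0, 0, 0]]
    - [1, [0, 0, 1.8], [0, 0, 0]]
    - [1, [0, 0, 1.2], [0, 0, 0]]
    - [1, [0, 0, 0.8], [0, 0, 0]]
    - [1, [0, 0, 0.6], [0, 0, 0]]
    - [1, [0, 0, 0], [0, 0, 0]]
    - [1, [0, 0, 0], [0, 0, 0]]

```text
clock: 13.85
eef_pos: [0.4899, -0.0345, 0.1363]
tool_rot: [0.741, 0.672, 0.0, 0.0]
ft_force: [-0.2, -0.2, 0.3]
grip_width: 0.0855
```

play_rows:
  moves:
    - [0, [0, 0, 0], [0, 0, 0]]
    - [-0.4, [0, 0, 0], [0, 0, 0]]
    - [-1, [0, 0, 0], [0, 0, 0]]
    - [-1, [0, 0, 0], [0, 0, 0]]
    - [-1, [0, 0, 0], [0, 0, 0]]
    - [-1, [0, 0, 0], [0, 0, 0]]
    - [-1, [0, 0, 0], [0, 0, 0]]
    - [-1, [0, 0, 0], [0, 0, 0]]
    - [-1, [0, 0, 0], [0, 0, 0]]
    - [-1, [0, 0, 0], [0, 0, 0]]
    - [-1, [0, 0, 0], [0, 0, 0]]
    - [-1, [0, 0, 0], [0, 0, 0]]

```text
clock: 14.85
eef_pos: [0.4897, -0.0348, 0.1361]
tool_rot: [0.741, 0.672, 0.0, 0.0]
ft_force: [-0.0, -1.2, 5.0]
grip_width: 0.0169
```

Gripped at 16.9 mm. Drawing straight up.

play_rows:
  moves:
    - [-1, [0, 0, -0.5], [0, 0, 0]]
    - [-1, [0, 0, -0.8], [0, 0, 0]]
    - [-1, [0, 0, -1], [0, 0, 0]]
    - [-1, [0, 0, -1.2], [0, 0, 0]]
    - [-1, [0, 0, -1.2], [0, 0, 0]]
    - [-1, [0, 0, -1.3], [0, 0, 0]]
    - [-1, [0, 0, -1.5], [0, 0, 0]]
    - [-1, [0, 0, -1.5], [0, 0, 0]]
    - [-1, [0, 0, -1.5], [0, 0, 0]]
    - [-1, [0, 0, -1], [0, 0, 0]]
    - [-1, [0, 0, -0.5], [0, 0, 0]]
    - [-1, [0, 0, 0], [0, 0, 0]]

```text
clock: 15.85
eef_pos: [0.4897, -0.0345, 0.2569]
tool_rot: [0.741, 0.672, 0.001, 0.001]
ft_force: [-0.0, 0.9, -2.4]
grip_width: 0.0169
```

play_rows:
  moves:
    - [-1, [0, 0, 0], [0, 0, 0]]
    - [-1, [0, 0, 0], [0, 0, 0]]
    - [-1, [0, 0, 0], [0, 0, 0]]

```text
clock: 16.1
eef_pos: [0.4887, -0.0345, 0.2547]
tool_rot: [0.741, 0.672, -0.001, -0.001]
ft_force: [0.2, -0.0, -2.1]
grip_width: 0.0169
```

```bash
cat > m.py <<'E'
from h import *
def meas():
    p,d,K,T=cam("wrist");C=np.array(bot.camera_info("wrist")["T_tool_cam"]);w=cloud(d,K,C)*1000
    m=(abs(w[...,1])<30)&(w[...,0]>45)&(w[...,0]<150)&(w[...,2]<20)&(w[...,2]>-75);q=w[m]
    l=q[q[:,2]<-62];print("lid tool",np.percentile(l,[2,50,98],0).round(1).tolist() if len(l) else None)
    n=q[(q[:,0]>85)];
    for a in range(75,150,15):
        s=q[(q[:,0]>a)&(q[:,0]<a+15)]
        if len(s)>10:print(a+7,len(s),"ymid",np.percentile(s[:,1],[2,98]).mean().round(1),"ztop",np.percentile(s[:,2],5).round(1))
    return p,d,K,T
E
python3 - <<'E'
from m import *
meas(); togo([.397,.055,.2235],np.radians(84.4))
E
```

```text
lid tool [[68.2, -8.3, -74.6], [72.5, 0.4, -69.2], [73.3, 10.2, -62.3]]
82 1658 ymid 0.7 ztop -25.4
97 1531 ymid 0.7 ztop -24.2
112 1486 ymid 0.7 ztop -22.9
127 38 ymid 0.8 ztop -20.8
pos [ 0.4888 -0.0346  0.2547] w 0.017 F [-0.  -0.3 -2.3] q [-0.07  0.21  0.03  1.39  0.    1.6 ] t 16.15
shift cm [  8.01 -10.     3.15]
turn [-0.0021  0.     -0.0003]
```

The weight reading of 2.3 N matches airbrush plus cup. Tilting nose down 45°.

play_rows:
  moves:
    - [-1, [0, 0, 0], [0, -0.05, 0]]
    - [-1, [0, 0, 0], [0, -0.08, 0]]
    - [-1, [0, 0, 0], [0, -0.09, 0]]
    - [-1, [0, 0, 0], [0, -0.09, 0]]
    - [-1, [0, 0, 0], [0, -0.09, 0]]
    - [-1, [0, 0, 0], [0, -0.09, 0]]
    - [-1, [0, 0, 0], [0, -0.09, 0]]
    - [-1, [0, 0, 0], [0, -0.09, 0]]
    - [-1, [0, 0, 0], [0, -0.07, 0]]
    - [-1, [0, 0, 0], [0, -0.045, 0]]
    - [-1, [0, 0, 0], [0, 0, 0]]
    - [-1, [0, 0, 0], [0, 0, 0]]

```text
clock: 17.15
eef_pos: [0.4893, -0.0339, 0.2545]
tool_rot: [0.684, 0.621, -0.284, 0.256]
ft_force: [0.2, -0.7, -3.0]
grip_width: 0.0169
```

```bash
cat >> m.py <<'E'
def plan(Cc):
    o=bot.get_obs();M=R.from_quat(o["tool_rot"]).as_matrix();noz=o["eef_pos"]+M@[.134,0,-.016];v=M.T@(np.array(Cc)-noz)
    print("tank in nozzle (x,left,up) mm",(v*[1,-1,-1]*1000).round(1),"nose pitch deg",np.degrees(np.arcsin(M[2,0])).round(1),"roll",np.degrees(np.arcsin(M[2,1])).round(1),"noz",noz.round(3),"foot",(o["eef_pos"]+M@[.028,0,.124]).round(3))
    print("shift cm",((v-[.15,0,0])*100).round(2),"q",o["joint_pos"].round(2),"F",o["ft_force"].round(1),"t",o["clock"])
E
python3 - <<'E'
from m import *
p,d,K,T=meas();plan([.420,.266,.034])
w=cloud(d,K,T);m=(w[...,2]>.015)&(w[...,2]<.06)&(abs(w[...,0]-.42)<.06)&(abs(w[...,1]-.266)<.1)
print("tank pts",m.sum(),np.percentile(w[m],[1,50,99],0).round(3).tolist())
m=(w[...,2]>.02)&(w[...,2]<.05)&(abs(w[...,0]-.42)<.06)&(abs(w[...,1]-.275)<.065);print(cv2.minAreaRect((w[m][:,:2]*1000).astype(np.float32)))
save("w6",p)
E
```

```text
lid tool [[69.5, -7.9, -74.8], [73.3, 0.4, -69.5], [74.1, 9.4, -62.2]]
82 1669 ymid 0.7 ztop -25.3
97 1528 ymid 0.8 ztop -24.2
112 1493 ymid 0.7 ztop -23.0
127 47 ymid 0.8 ztop -21.0
tank in nozzle (x,left,up) mm [229.2  98.4  33.5] nose pitch deg -44.9 roll -0.0 noz [0.5   0.071 0.172] foot [ 0.483 -0.102  0.148]
shift cm [ 7.92 -9.84 -3.35] q [ 0.34  0.44  0.09  1.63 -0.69  2.15] F [-0.3 -1.1 -2.4] t 17.2Traceback (most recent call last):
  File "<stdin>", line 4, in <module>
    return _quantile_unchecked(
        a, q, axis, out, overwrite_input, method, keepdims, weights)
    return _ureduce(a,
                    func=_quantile_ureduce_func,
    ...<5 lines>...
                    overwrite_input=overwrite_input,
                    method=method)
    r = func(a, **kwargs)
    result = _quantile(arr,
                       quantiles=q,
    ...<2 lines>...
                       out=out,
                       weights=wgt)
    slices_having_nans = np.isnan(arr[-1, ...])
                                  ~~~^^^^^^^^^
IndexError: index -1 is out of bounds for axis 0 with size 0
```

play_rows:
  moves:
    - [-1, [0, -1, -0.4], [0, 0, 0]]
    - [-1, [0.4, -1.5, -0.5], [0, 0, 0]]
    - [-1, [0.8, -1.5, -0.5], [0, 0, 0]]
    - [-1, [1, -1.5, -0.5], [0, 0, 0]]
    - [-1, [1, -1.5, -0.5], [0, 0, 0]]
    - [-1, [1, -1.3, -0.5], [0, 0, 0]]
    - [-1, [1, -1, -0.4], [0, 0, 0]]
    - [-1, [1, -0.5, 0], [0, 0, 0]]
    - [-1, [0.8, 0, 0], [0, 0, 0]]
    - [-1, [0.6, 0, 0], [0, 0, 0]]
    - [-1, [0.3, 0, 0], [0, 0, 0]]
    - [-1, [0, 0, 0], [0, 0, 0]]

```text
clock: 18.2
eef_pos: [0.3999, 0.0539, 0.2227]
tool_rot: [0.685, 0.62, -0.284, 0.257]
ft_force: [1.1, 0.2, -1.6]
grip_width: 0.0169
```

```bash
python3 - <<'E'
from m import *
p,d,K,T=meas();plan([.420,.266,.034])
a=cv2.resize(p,(480,300));q,d2,K2,T2=cam("top");q0=np.load("top0.npz")["p"]
b=cv2.resize(q[150:290,180:480],(640,299));save("w6",np.vstack([cv2.resize(p,(480,300)),cv2.resize(q[150:290,180:480],(480,300))]))
E
```

```text
lid tool [[69.8, -7.9, -74.9], [73.6, 0.2, -69.3], [74.3, 9.1, -62.3]]
82 1668 ymid 0.7 ztop -25.4
97 1526 ymid 0.7 ztop -24.4
112 1489 ymid 0.7 ztop -23.0
127 51 ymid 0.8 ztop -21.2
tank in nozzle (x,left,up) mm [150.5   0.8   1.2] nose pitch deg -45.0 roll -0.0 noz [0.41  0.159 0.14 ] foot [ 0.393 -0.014  0.116]
shift cm [ 0.05 -0.08 -0.12] q [ 0.57  0.41 -0.05  1.66 -0.59  2.41] F [-0.8 -0.5 -2.2] t 18.25
```

View pics/w6.png

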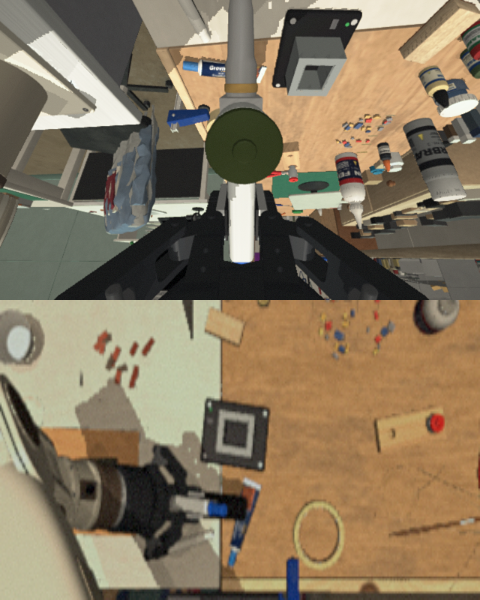

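The wrist view shows the cup still in its socket at (243,145), cup uppermost, with the dock empty. The top view shows the red cup still in the stand at (436,423) and the other things undisturbed. A short settle, then I'll hand in.

play_rows:
  moves:
    - [-1, [0, 0, 0], [0, 0, 0]]
    - [-1, [0, 0, 0], [0, 0, 0]]
    - [-1, [0, 0, 0], [0, 0, 0]]
    - [-1, [0, 0, 0], [0, 0, 0]]
    - [-1, [0, 0, 0], [0, 0, 0]]
    - [-1, [0, 0, 0], [0, 0, 0]]

```text
clock: 18.8
eef_pos: [0.3996, 0.0538, 0.2233]
tool_rot: [0.685, 0.621, -0.283, 0.257]
ft_force: [0.4, -0.3, -2.2]
grip_width: 0.0171
```

```bash
python3 - <<'E'
from m import *
plan([.420,.266,.034]);print(abs(bot.get_obs()["joint_vel"]).max());bot.job_done()
E
```

```text
tank in nozzle (x,left,up) mm [150.6   0.5   0.8] nose pitch deg -45.0 roll 0.0 noz [0.41  0.159 0.14 ] foot [ 0.393 -0.014  0.116]
shift cm [ 0.06 -0.05 -0.08] q [ 0.57  0.41 -0.05  1.66 -0.59  2.41] F [ 0.4 -0.3 -2.2] t 18.8
0.001526791388503424
the job is handed in; nothing more can be done
```

I pushed the green-lidded cup home in the docked airbrush, drew the airbrush straight up out of the dock, tilted it nose down and aimed it at the tank. I handed the job in at 18.8 s with it still held there.

**Cup seating:** the push went up to about 6 N at the end, a little above the 5 N at which the airbrush may tip slightly in the dock. The lid then stood at 0.214 m, the height for a fully seated cup. The lid kept its place in the gripper, within about 1 mm, through the tilt and the move.

**Final pose:** computed from the arm's reading, with an assumed grip point on the airbrush.

| Check | Last reading |
|---|---|
| Nose pitch | 45.0° down |
| Roll | 0° |
| Nozzle to tank middle | 151 mm, under 1 mm off the spray axis |
| Nozzle height | 0.14 m |
| Foot height | 0.116 m |
| Arm motion | essentially still |

The wrist carried about 2.2 N, the weight of airbrush and cup.

**What was not confirmed:**
- **Tank position:** it comes only from the first top picture, because the arm hid the tank at the end. I could not check directly that it had not moved, but I noticed no unexpected force during the moves.
- **Other things:** in the last top picture the red cup and the others in view looked undisturbed. I judged that by eye and did not measure it.
- **Lateral measurements:** the wrist camera and the arm's reading disagreed by about 1 to 2 mm sideways. I therefore set the insertion from the cup and socket seen in the same picture.

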